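# Pull down the bread cupboard's hatch with the hooked pole

### The arm

A 6-joint arm with a two-finger parallel gripper is mounted at the origin on a cart in front of the work surface, level with it; the furniture and walls round the work are solid. World frame = base frame: x ahead of the robot, y to its left, z up, the work surface at z = 0. Lengths are in m, angles in rad, forces in N, time in s.
With the tool pointing down it reaches from about 0.25 to 0.775 m from the base axis. Payload 8.9 kg.
Tool frame: the origin (TCP) lies at the very end of the fingers, on their centre line; the grasp point (between the pads) lies 19 mm behind it; z points along the fingers, y is the line along which they close (so a half turn about z gives the same grasp; the last joint's range is limited). The gripper opens to 85 mm and grips with 20 to 120 N. Pads are 22 mm wide; open, the fingers measure 114 mm over their backs; the gripper's body (76 mm by 85 mm) begins 54 mm behind the grasp point. The pads swing forward as they close: fully open they stand 13 mm farther back than shut.
Start: joints at [1.144, 0.291, -0.153, 1.127, 0, 1.431], TCP at [0.149, 0.503, 0.231] pointing down, gripper open.
Joint ranges: [-2.52, 2.52], [-0.91, 1.74], [-1.3, 1.37], [-1.96, 2.02], [-1.52, 1.47], [-3.14, 3.14]. Speed limits (rad/s): [2.22, 2.22, 2.79, 3.14, 3.14, 3.14].

### API

Orientations are given as a unit quaternion [w, x, y, z].
In Python, from rig import ctrl, eyes gives the robot as it stands.
- The arm moves only by the tool carry_out, never from a script. Its argument "plan" is a list of rows, each an object with "offset": the shift along the tool's x, y, z in units of 25 mm (1.0 is 25 mm), a list of three; "roll": the turn about the tool's z in units of 5 degrees (1.0 is 5 degrees); "jaw": the closure, from 0 (fully open) to 1 (shut). A call has 1 to 20 rows; each row shifts and turns the commanded pose from where the row before left it, along the tool's axes as they then stand; what a row does not reach is not made up. A row lasts 1/12 s, in which the tool goes at most 41.7 mm and 7.16 degrees, less where a joint would pass 70% of its speed; a pose out of reach is approached as far as the arm can. A call is refused whole if a number of a shift passes 1 or a number of a turn 1, either way. A call with a gripper value outside its range is refused whole. The fingers move at their own pace and stop on an object; the grip force is fixed at half the most. Time passes only in rows, so rows that do not move let the fingers close. It gives the time, the measured TCP pose, the force, the opening and the grip force at its end, in the units of the state.
- ctrl.get_state(): the state, without advancing time (a new reading comes with each control period).
- eyes.get_image(name): name is "scene" or "top" or "wrist"; returns a dict with "color" (400x640x3 uint8, blue, green, red), "fx", "fy", "cx", "cy" (pixels), "cam_to_world" (4x4, takes a point from camera to world coordinates). Camera axes: x right, y up, looking along -z (the intrinsics and any distortion apply to the point x, -y, -z); pixel columns grow to the right and rows downward; lengths in m; the calibration is good to about 2 mm. The wrist camera is an equidistant fisheye: a pixel r from the principal point sees the ray r / f radians off the axis. A picture is of the moment at which its call begins. There is no depth.
- ctrl.job_done(): hands the job in; it is judged then, once.
The state is a dict: "clock": time; "q": joint angles; "qd": joint speeds; "tau": joint torques, N m; "ee_pos": TCP position; "tool_rot": TCP orientation; "force": force on the tool from outside, world axes, zero at the start; "wrist_torque": the same for the moment, N m; "grip_width": finger opening in m; "grasp_force": force on a finger pad.
Only numpy, scipy, OpenCV 4.12 (cv2) and the standard library are available. Lean on these libraries where they do the work, as an engineer would, in place of code of your own. Each camera call takes 0.05 s, during which the arm holds its last target. There are 200 camera calls.

### The job

Pick up the hooked pole by its wooden handle, put its hook into the brass ring on the blue hatch of the bread cupboard and pull the hatch fully down to its stop. Then unhook the pole and lay it flat back on the green chopping board, leaving the hatch open. Work the hatch only with the pole, keeping the hand itself off the cupboard, and do not knock over the pepper mill, yoghurt pot or the milk bottle beside the cupboard.

Things in the scene. Friction and masses are not known exactly. Their poses are not given: they have to be found in the camera images.
- cupboard: Small fixed wooden bread cupboard, 120 deep (x) x 240 wide (y) x 301 mm tall, its top board overhanging 8 mm all round. Origin: centre of its underside on the worktop. Its x axis points from its front to its back (away from the robot), y to its left, z up. Its upper half is closed by the blue hatch, the lower half is an open cubby.
- hinge_line (a point): Middle of the hatch's hinge line, along the lower edge of the hatch, parallel to the cupboard's y axis: at (-63, 0, 120) mm in the cupboard's frame. Axes as the cupboard's.
- hatch (a joint): Angle of the blue hatch about its hinge line (rad): 0 = shut (upright), growing as its upper edge comes out towards the robot and down; stop at 1.40 (fully down). Panel 212 wide, reaching 154 mm from the hinge, 14 mm thick. A stiff hinge (0.3 N m, about 3 N at the ring) holds it wherever it is left: it neither falls nor springs back. May start up to 0.15 ajar.
- ring (a point): Centre of the brass ring on the hatch's outer face, midway across: 120 mm along the panel from the hinge line, 46 mm in front of it when shut (32 mm off the panel). Hole 40 mm across, wire 6 mm; a 10 mm stem joins it to the panel. The hole runs along the hinge line (this point's y), so the hook goes in sideways, and can turn in it. The point turns with the hatch; shut, its axes are the cupboard's.
- pole: Loose hooked pole, 0.12 kg, lying flat on the board. Dark wooden handle 100 long (x) x 24 wide (y) x 36 mm tall (z), then a brass collar 18 mm thick (to x = 62 mm) and a 7 mm steel rod along +x, bent at x = 131 mm into a straight tip pointing sideways to +y, its end 42 mm from the rod's centre line. Rod and tip lie level, 18 mm above the origin. Origin: centre of the handle's underside.
- handle (a point): Centre of the pole's wooden handle, 18 mm above the pole's origin; grip here across the 24 mm width. Axes as the pole's.
- hook (a point): Middle of the hook's bent tip, at (131, 21, 18) mm in the pole's frame; the tip's end is 21 mm further along the pole's +y. Axes as the pole's.
- board: Green chopping board fixed on the worktop, 250 (x) x 360 (y) x 10 mm thick. Origin: centre of its underside; the top is 10 mm higher.
- pepper_mill: dark wooden pepper mill, 58 mm across, 135 mm tall, loose bystander. Origin: centre of its underside; z up.
- yoghurt_pot: white yoghurt pot with fruit picture, 72 mm across, 71 mm tall, loose bystander. Origin: centre of its underside; z up.
- milk: white milk bottle with blue cap, 82 mm across, 250 mm tall, the one nearest the cupboard's left side, loose bystander. Origin: centre of its underside; z up.
There are look-alikes about, which are no part of the job. There is more than one size of the pole; the job needs the larger.

How it is judged:
On the way, in this order (a step that is already met when the one before it is completed fails the run):
1. the hook's tip is in the ring (its middle within 23 mm of the ring's centre) while the hatch is still up (under 0.35 rad) (distance between hook and ring below 0.023 m and value of joint hatch below 0.35 rad), for 0.2 s.
2. the hatch is down (over 1.25 rad) with the hook still in the ring (within 28 mm) (value of joint hatch above 1.25 rad and distance between hook and ring below 0.028 m), for 0.1 s.
At the end, for the whole second after the job is handed in: The hatch is down (over 1.25 of its 1.40 rad), and the pole lies flat and at rest on the chopping board: the handle's centre is over the board and below 36 mm, the hook below 45 mm above the worktop (value of joint hatch above 1.25 rad and height (world z) of handle below 0.036 m and height (world z) of hook below 0.045 m and x of handle in the frame of board between -0.125 and 0.125 m and y of handle in the frame of board between -0.18 and 0.18 m and linear speed of pole below 0.02 m/s and contact force between pole and board above 0.1 N); the robot touches nothing.
It fails at once if the hand or arm pushes on the cupboard or its hatch (over 2 N) (contact force between any of the fingers, the arm and cupboard above 2 N).
It fails at once if a bystander is knocked over (pepper mill, yoghurt pot or milk bottle tilted over 0.5 rad) (angle between any of pepper_mill, yoghurt_pot, milk's own z axis and vertical above 0.5 rad).
It also fails if it takes over 54 s, if anything falls off the work surface, if the arm or the gripper's body presses on something with over 40 N, if the wrist force passes 120 N, or if a joint passes its speed limit or range.

## Working session

There is one attempt and no reset: what is moved stays moved. The work goes in short steps, Python scripts to look and compute and a tool call to move; the robot and the scene stay as the last step left them, time stands still between calls to the robot, and variables do not carry over. Pictures are saved under pics/ and viewed, at most 10 in all, crops included, and the job is handed in when it is done.

Besides the shell and the picture viewer there is one more tool, called after "Call:" as name(argument=value, ...) on one line, values as JSON. carry_out: Moves the arm, as the interface text tells. Its arguments: {"type":"object","properties":{"plan":{"type":"array"}},"required":["plan"]}

```bash
ls; mkdir -p pics
python3 - <<'E'
from rig import ctrl,eyes
import cv2,numpy as np
s=ctrl.get_state();print(s)
for n in("scene","top"):
    d=eyes.get_image(n);cv2.imwrite(f"pics/{n}0.png",d["color"]);print(n,d["fx"],d["fy"],d["cx"],d["cy"],np.round(d["cam_to_world"],4).tolist(),[k for k in d])
E
```

```text
pics
{'clock': 0.0, 'q': array([ 1.14369443e+00,  2.91319486e-01, -1.54165729e-01,  1.12667053e+00,
        4.82498077e-06,  1.43152268e+00]), 'qd': array([ 5.09899162e-05, -7.23064147e-04, -3.76962608e-04, -4.47785782e-04,
       -1.05036336e-03, -1.05168072e-03]), 'tau': array([ 4.23496913e-04, -5.37146974e+01,  3.31369078e+01,  1.59284152e-02,
       -1.52341281e-04, -2.96912924e-05]), 'ee_pos': array([0.14882526, 0.5029946 , 0.23069722]), 'tool_rot': array([-1.92239400e-04,  1.43417835e-01,  9.89661994e-01, -6.51962380e-04]), 'force': array([ 0.53640061,  0.6670978 , -0.19376588]), 'wrist_torque': array([ 0.02676784, -0.01364406, -0.03506297]), 'grasp_force': 0.0, 'grip_width': 0.08542588674194089}
scene 515.8502482169906 515.8502482169906 325.2066734641047 198.87444449637405 [[0.512, 0.6216, -0.5929, -0.1852], [-0.859, 0.3778, -0.3457, -0.3477], [0.0091, 0.6862, 0.7273, 1.1291], [0.0, 0.0, 0.0, 1.0]] ['color', 'fx', 'fy', 'cx', 'cy', 'cam_to_world']
top 375.979153625004 375.979153625004 319.60736071053645 205.7446455000406 [[-0.2527, 0.8903, -0.3789, 0.1929], [-0.9675, -0.2307, 0.1032, 0.1961], [0.0045, 0.3927, 0.9197, 1.1762], [0.0, 0.0, 0.0, 1.0]] ['color', 'fx', 'fy', 'cx', 'cy', 'cam_to_world']
```

View pics/scene0.png

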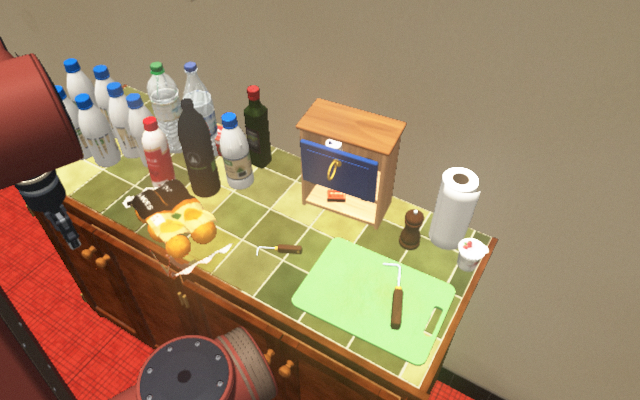

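View pics/top0.png

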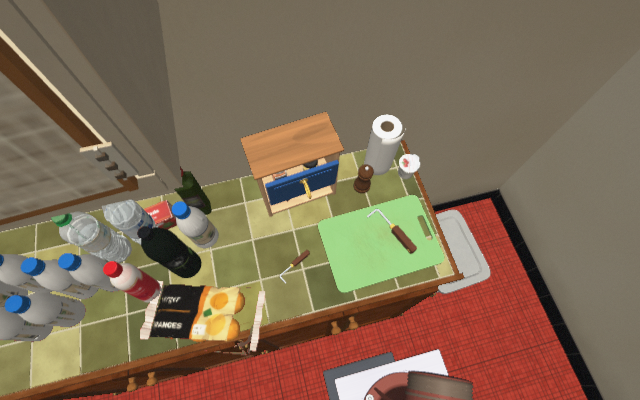

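Scene: the pole on the board is at (398,300), with its hook tip near (387,264). The look-alike small pole is on the tiles at (288,249). The cupboard hatch ring is at (333,168). The mill is at (411,230), the pot at (471,253) and the milk bottle at (236,150). In the top view the pole is at (402,238) and the small pole at (300,258). The one lying on the board is the larger, so I choose that and check it in a crop.

```bash
cat > h.py <<'E'
import numpy as np,cv2
from rig import ctrl,eyes
def ray(d,u,v):
    T=d["cam_to_world"];p=np.array([(u-d["cx"])/d["fx"],-(v-d["cy"])/d["fy"],-1.]);r=T[:3,:3]@p
    return T[:3,3],r/np.linalg.norm(r)
def onz(d,u,v,z):
    o,r=ray(d,u,v);return o+r*(z-o[2])/r[2]
def tri(a,pa,b,pb):
    o1,r1=ray(a,*pa);o2,r2=ray(b,*pb)
    t=np.linalg.lstsq(np.c_[r1,-r2],o2-o1,rcond=None)[0]
    x,y=o1+r1*t[0],o2+r2*t[1];return (x+y)/2,np.linalg.norm(x-y)
def proj(d,p):
    T=d["cam_to_world"];q=T[:3,:3].T@(np.asarray(p)-T[:3,3]);return d["cx"]-d["fx"]*q[0]/q[2],d["cy"]+d["fy"]*q[1]/q[2]
E
python3 - <<'E'
import cv2,numpy as np
a=cv2.imread("pics/scene0.png");b=cv2.imread("pics/top0.png")
def c(i,x,y,w,h): return cv2.resize(i[y:y+h,x:x+w],(400,300),interpolation=cv2.INTER_CUBIC)
o=np.vstack([np.hstack([c(a,350,240,120,90),c(b,350,190,100,75)]),np.hstack([c(a,280,100,160,120),c(b,230,110,160,120)])])
cv2.imwrite("pics/crop1.png",o)
E
```

```text
(no output)
```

View pics/crop1.png

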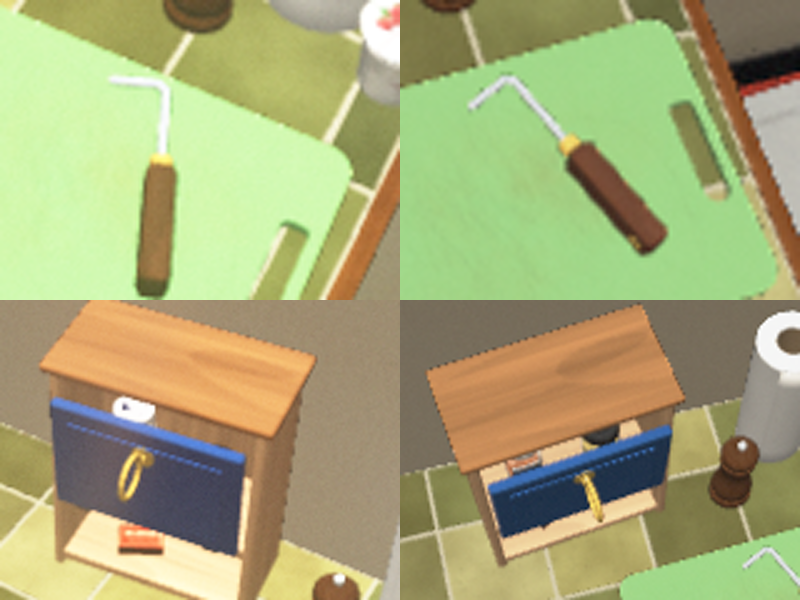

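The crop confirms the large pole: bend at scene (400,265) and top (377.5,209.5), tip at scene (383,264) and top (368,217). The ring centre is at scene (333,170) and top (307,189). The hatch is slightly ajar.

Run:
```python
from h import *
np.set_printoptions(precision=4,suppress=True)
a=eyes.get_image("scene");b=eyes.get_image("top")
P={"bend":((400.1,265.2),(377.5,209.5)),"tip":((383,263.7),(368,216.8)),"collar":((398.4,288),(392.5,226.5)),"ring":((332.8,170),(306.8,188.8)),
"c_bl":((316,100.8),(241.2,139.6)),"c_fl":((296,127.2),(255.2,178.8)),"c_fr":((388.8,154.4),(343.6,150.8)),"c_br":((406.4,123.2),(326.4,112)) }
for k,(p,q) in P.items(): print(k,*tri(a,p,b,q))
print("z=.301 scene",[onz(a,*p,.301) for p in((316,100.8),(296,127.2),(388.8,154.4),(404.8,123.2))])
print("z=.301 top",[onz(b,*p,.301) for p in((241.2,139.6),(255.2,178.8),(343.6,150.8),(326.4,112))])
for k in("bend","tip"):print(k,onz(a,*P[k][0],.028),onz(b,*P[k][1],.028))
print("collar",onz(a,*P["collar"][0],.028),onz(b,*P["collar"][1],.028))
for n,d in(("s",a),("t",b)):
    h=cv2.cvtColor(d["color"],cv2.COLOR_BGR2HSV)
    m=cv2.inRange(h,(0,60,20),(16,255,130))if 1 else 0
    k,l,st,c=cv2.connectedComponentsWithStats(m)
    for i in range(1,k):
        x,y,w,hh,A=st[i]
        if A>80 and (340<c[i][0]<460 and 200<c[i][1]<330): 
            print(n,st[i],c[i],onz(d,*c[i],.037)); 
            print(cv2.minAreaRect(np.argwhere(l==i)[:,::-1].astype(np.float32)))
    g=cv2.inRange(h,(45,60,120),(75,255,255));k,l,st,c=cv2.connectedComponentsWithStats(g);i=1+st[1:,4].argmax()
    bx=cv2.boxPoints(cv2.minAreaRect(np.argwhere(l==i)[:,::-1].astype(np.float32)));print("board",[onz(d,*p,.01)[:2] for p in bx])
for n,p,q in(("mill",(411,247),(362,190)),("pot",(470,265),(407,176)),("milk",(236,186),(212,246))):print(n,onz(a,*p,0),onz(b,*q,0))
print("towel",onz(a,455,243,0),"dark",onz(a,202,190,0))
```

```text
bend [ 0.6047 -0.1147  0.0318] 0.0027760329715940456
tip [ 0.5862 -0.0753  0.0334] 7.51140375028362e-05
collar [ 0.5345 -0.1419  0.0372] 0.003551321995279684
ring [0.639  0.1119 0.2353] 4.188194428246417e-05
c_bl [0.7999 0.2574 0.2938] 0.005022675527499262
c_fl [0.6728 0.2416 0.2947] 0.0005028304512811003
c_fr [ 0.6971 -0.0076  0.2976] 0.0035805934884904893
c_br [0.8301 0.0056 0.2986] 0.0004465354720662781
z=.301 scene [array([0.7883, 0.2527, 0.301 ]), array([0.6661, 0.2373, 0.301 ]), array([ 0.6956, -0.0096,  0.301 ]), array([0.8253, 0.008 , 0.301 ])]
z=.301 top [array([0.7975, 0.2557, 0.301 ]), array([0.6696, 0.2412, 0.301 ]), array([ 0.6934, -0.0057,  0.301 ]), array([0.8281, 0.0062, 0.301 ])]
bend [ 0.6089 -0.1145  0.028 ] [ 0.6049 -0.1148  0.028 ]
tip [ 0.59  -0.074  0.028] [ 0.588  -0.0766  0.028 ]
collar [ 0.5423 -0.141   0.028 ] [ 0.5357 -0.1434  0.028 ]
s [405 214  18  14  86] [413.6163 222.1163] [ 0.7566 -0.0858  0.037 ]
((413.4202880859375, 220.77627563476562), (17.029272079467773, 12.600414276123047), 3.5763344764709473)
board [array([0.3624, 0.0756]), array([0.6333, 0.1312]), array([ 0.6346, -0.269 ]), array([ 0.3861, -0.2749])]
t [392 226  24  27 245] [403.6449 239.0204] [ 0.484  -0.1613  0.037 ]
((403.5, 239.0), (30.761571884155273, 8.466487884521484), 48.8140754699707)
board [array([0.6216, 0.0912]), array([ 0.6473, -0.2949]), array([ 0.3871, -0.2728]), array([0.3725, 0.0835])]
mill [ 0.7011 -0.1081  0.    ] [ 0.6981 -0.0932  0.    ]
pot [ 0.7273 -0.2697  0.    ] [ 0.7106 -0.2629  0.    ]
milk [0.6394 0.4512 0.    ] [0.6277 0.4384 0.    ]
towel [ 0.7778 -0.2076  0.    ] dark [0.5719 0.5291 0.    ]
```

Call:
carry_out(plan=[{"offset":[0,0,0],"roll":-1,"jaw":0},{"offset":[0,0,0],"roll":-1,"jaw":0},{"offset":[0,0,0],"roll":-1,"jaw":0},{"offset":[0,0,0],"roll":-1,"jaw":0},{"offset":[0,0,0],"roll":-1,"jaw":0},{"offset":[0,0,0],"roll":-1,"jaw":0},{"offset":[0,0,0],"roll":-1,"jaw":0},{"offset":[0,0,0],"roll":-0.5,"jaw":0},{"offset":[-0.1,-1,0],"roll":0,"jaw":0},{"offset":[-0.1,-1,0],"roll":0,"jaw":0},{"offset":[-0.1,-1,0],"roll":0,"jaw":0},{"offset":[-0.1,-1,0],"roll":0,"jaw":0},{"offset":[-0.1,-1,0],"roll":0,"jaw":0},{"offset":[-0.1,-1,0],"roll":0,"jaw":0},{"offset":[-0.1,-1,0],"roll":0,"jaw":0},{"offset":[-0.1,-1,0],"roll":0,"jaw":0},{"offset":[-0.1,-1,0],"roll":0,"jaw":0},{"offset":[-0.1,-1,0],"roll":0,"jaw":0},{"offset":[-0.1,-1,0],"roll":0,"jaw":0},{"offset":[-0.1,-1,0],"roll":0,"jaw":0}])

```text
clock: 1.87
ee_pos: [0.2848, 0.233, 0.2313]
tool_rot: [0.0, -0.182, 0.983, 0.0]
force: [1.0, 0.6, 0.0]
grip_width: 0.0852
grasp_force: 0.0
```

Call:
carry_out(plan=[{"offset":[-0.1,-1,0],"roll":0,"jaw":0},{"offset":[-0.1,-1,0],"roll":0,"jaw":0},{"offset":[-0.1,-1,0],"roll":0,"jaw":0},{"offset":[-0.1,-1,0],"roll":0,"jaw":0},{"offset":[-0.1,-1,0],"roll":0,"jaw":0},{"offset":[-0.1,-1,0],"roll":0,"jaw":0},{"offset":[-0.1,-1,0],"roll":0,"jaw":0},{"offset":[-0.1,-1,0],"roll":0,"jaw":0},{"offset":[-0.1,-1,0],"roll":0,"jaw":0},{"offset":[-0.1,-1,0],"roll":0,"jaw":0},{"offset":[-0.1,-1,0],"roll":0,"jaw":0},{"offset":[-0.1,-1,0],"roll":0,"jaw":0},{"offset":[-0.1,-1,0.4],"roll":0,"jaw":0},{"offset":[-0.1,-1,0.6],"roll":0,"jaw":0},{"offset":[-0.1,-1,0.6],"roll":0,"jaw":0},{"offset":[-0.1,-1,0.6],"roll":0,"jaw":0},{"offset":[-0.1,-1,0.6],"roll":0,"jaw":0},{"offset":[-0.1,-0.6,0.6],"roll":0,"jaw":0},{"offset":[0,0,0],"roll":0,"jaw":0},{"offset":[0,0,0],"roll":0,"jaw":0}])

```text
clock: 3.53
ee_pos: [0.4837, -0.1606, 0.1454]
tool_rot: [-0.001, -0.182, 0.983, 0.001]
force: [0.3, 0.3, 0.5]
grip_width: 0.085
grasp_force: 0.0
```

Run:
```python
from h import *
np.set_printoptions(precision=4,suppress=True)
s=ctrl.get_state();print(s["clock"],s["ee_pos"],s["tool_rot"],s["q"])
d=eyes.get_image("wrist");cv2.imwrite("pics/w1.png",d["color"]);print(d["fx"],d["cx"],d["cy"],d["cam_to_world"])
```

```text
3.5333 [ 0.4837 -0.1606  0.1454] [-0.0009 -0.1818  0.9833  0.0008] [-0.4642  0.3305 -0.3361  0.9066  0.0001 -0.8298]
309.70691628693146 316.2333100905319 201.31221732837454 [[-0.3571 -0.9028 -0.2395  0.4234]
 [ 0.9341 -0.3446 -0.0938 -0.1841]
 [ 0.0022 -0.2572  0.9664  0.2881]
 [ 0.      0.      0.      1.    ]]
```

View pics/w1.png

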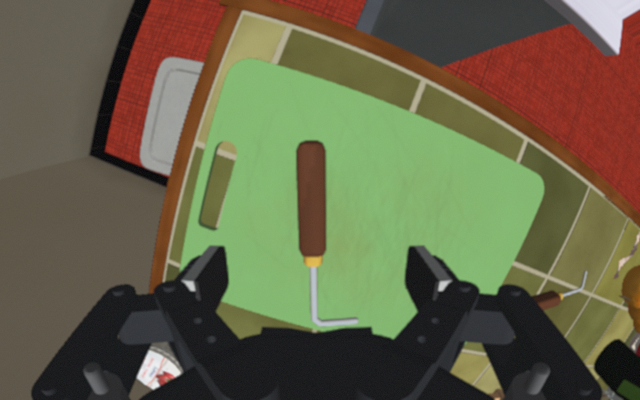

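The wrist view shows the dark handle from (312,142) to (312,256), the collar at (313,261), the bend at (316,322) and the tip at (357,321). I now measure it.

```bash
cat >> h.py <<'E'
def wz(d,u,v,z):
    T=d["cam_to_world"];a=np.array([u-d["cx"],-(v-d["cy"])]);r=np.hypot(*a);t=r/d["fx"]
    k=T[:3,:3]@np.array([*(np.sin(t)*a/r),-np.cos(t)]);return T[:3,3]+k*(z-T[2,3])/k[2]
E
python3 - <<'E'
from h import *
np.set_printoptions(precision=4,suppress=True)
d=eyes.get_image("wrist")
m=cv2.inRange(cv2.cvtColor(d["color"],cv2.COLOR_BGR2HSV),(0,60,20),(16,255,130));m[:, :280]=0;m[:,345:]=0;m[:130]=0;m[262:]=0
ys,xs=np.nonzero(m);print(xs.min(),xs.max(),ys.min(),ys.max())
for v in(160,200,240):
    x=xs[ys==v];print(v,x.min(),x.max(),wz(d,x.mean(),v,.046))
A=wz(d,312,ys.min(),.046);B=wz(d,312.5,ys.max()+1,.046);print("ends",A,B,np.linalg.norm(B-A))
print("bend",wz(d,316,322,.028),"tip",wz(d,357,321,.028))
E
```

```text
297 324 141 254
160 297 323 [ 0.4541 -0.1768  0.046 ]
200 298 323 [ 0.4845 -0.1649  0.046 ]
240 300 324 [ 0.5167 -0.1514  0.046 ]
ends [ 0.4395 -0.1807  0.046 ] [ 0.5296 -0.1461  0.046 ] 0.09652276717057562
bend [ 0.6087 -0.1125  0.028 ] tip [ 0.5932 -0.073   0.028 ]
```

Call:
carry_out(plan=[{"offset":[-0.8,-0.13,0.6],"roll":-0.2,"jaw":0},{"offset":[0,0,0.8],"roll":0,"jaw":0},{"offset":[0,0,0.8],"roll":0,"jaw":0},{"offset":[0,0,0.8],"roll":0,"jaw":0},{"offset":[0,0,0.8],"roll":0,"jaw":0},{"offset":[0,0,0.8],"roll":0,"jaw":0},{"offset":[0,0,0.5],"roll":0,"jaw":0},{"offset":[0,0,0.1],"roll":0,"jaw":0},{"offset":[0,0,0],"roll":0,"jaw":0.5},{"offset":[0,0,0],"roll":0,"jaw":1},{"offset":[0,0,0],"roll":0,"jaw":1},{"offset":[0,0,0],"roll":0,"jaw":1},{"offset":[0,0,0],"roll":0,"jaw":1},{"offset":[0,0,0],"roll":0,"jaw":1},{"offset":[0,0,0],"roll":0,"jaw":1},{"offset":[0,0,0],"roll":0,"jaw":1}])

```text
clock: 4.97
ee_pos: [0.5049, -0.1567, 0.0172]
tool_rot: [0.001, -0.191, 0.982, -0.0]
force: [-0.8, 0.6, 6.8]
grip_width: 0.0229
grasp_force: 59.7
```

Call:
carry_out(plan=[{"offset":[0,0,-0.3],"roll":0,"jaw":1},{"offset":[0,0,-0.7],"roll":0,"jaw":1},{"offset":[0,0,-0.9],"roll":0,"jaw":1},{"offset":[0,0,-0.9],"roll":0,"jaw":1},{"offset":[0,0,-0.9],"roll":0,"jaw":1},{"offset":[0,0,-0.9],"roll":0,"jaw":1},{"offset":[0,0,-0.9],"roll":0,"jaw":1},{"offset":[0,0,-0.9],"roll":0,"jaw":1},{"offset":[0,0,-0.9],"roll":0,"jaw":1},{"offset":[0,0,-0.6],"roll":0.6,"jaw":1},{"offset":[0,0,-0.4],"roll":0.8,"jaw":1},{"offset":[0,0,0],"roll":0.8,"jaw":1},{"offset":[0,0,0],"roll":0.8,"jaw":1},{"offset":[-0.4,0.6,0],"roll":0,"jaw":1},{"offset":[-0.4,0.8,0],"roll":0,"jaw":1},{"offset":[-0.4,0.8,0],"roll":0,"jaw":1},{"offset":[-0.4,0.8,0],"roll":0,"jaw":1},{"offset":[-0.3,0.8,0],"roll":0,"jaw":1},{"offset":[-0.2,0.8,0],"roll":0,"jaw":1},{"offset":[0,0.6,0],"roll":0,"jaw":1}])

```text
clock: 6.63
ee_pos: [0.5407, -0.0193, 0.2242]
tool_rot: [0.0, -0.062, 0.998, 0.0]
force: [0.3, 0.1, -1.5]
grip_width: 0.0233
grasp_force: 59.0
```

Call:
carry_out(plan=[{"offset":[0,0,0],"roll":0,"jaw":1},{"offset":[0,0,0],"roll":0,"jaw":1},{"offset":[0,0,0],"roll":0,"jaw":1}])

```text
clock: 6.88
ee_pos: [0.5404, -0.0214, 0.2241]
tool_rot: [0.0, -0.061, 0.998, -0.0]
force: [1.0, -0.9, -0.8]
grip_width: 0.0231
grasp_force: 59.0
```

Run:
```python
from h import *
a=eyes.get_image("scene")["color"];b=eyes.get_image("top")["color"];w=eyes.get_image("wrist")["color"]
def c(i,x,y,w,h,W=400,H=300): return cv2.resize(i[y:y+h,x:x+w],(W,H),interpolation=cv2.INTER_CUBIC)
cv2.imwrite("pics/crop2.png",np.vstack([np.hstack([c(a,310,140,80,60),c(b,270,160,80,60)]),np.hstack([c(w,240,200,160,120),c(a,280,130,160,120)])]))
```

```text
(no output)
```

View pics/crop2.png

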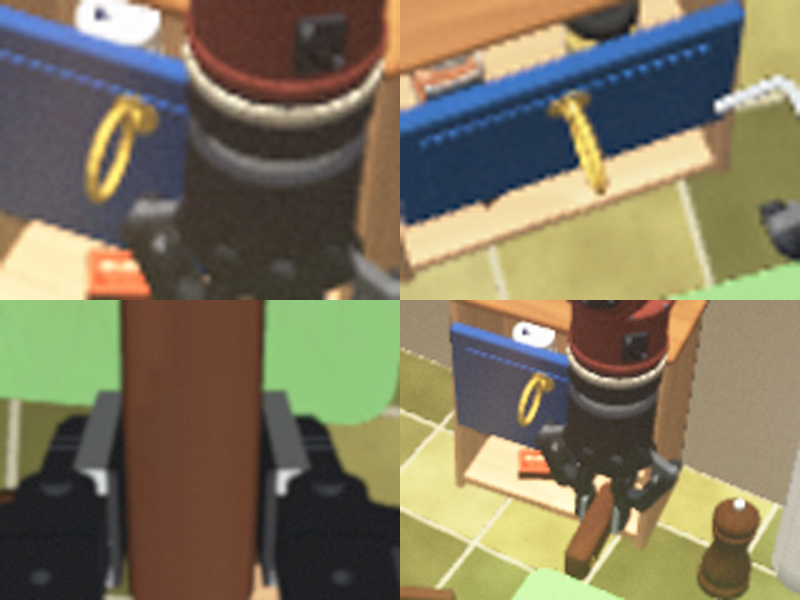

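In the top crop the ring spans (568,100)–(598,192), so its centre is at full-image (306.6,189.2). The hook's tip end is at (333.4,181.4) and its bend at (347.2,176.4). In the scene view the ring centre is at (331.8,169.6). The pole is held level.

Run:
```python
from h import *
np.set_printoptions(precision=4,suppress=True)
a=eyes.get_image("scene");b=eyes.get_image("top");t=ctrl.get_state()["ee_pos"]
R,e=tri(a,(331.8,169.6),b,(306.6,189.2));print("ring",R,e)
ps=.122;x=np.array([np.cos(ps),np.sin(ps),0]);y=np.array([-x[1],x[0],0]);z=np.array([0,0,1])
bend=t+.111*x+[0,0,.011];tip=bend+.042*y
print("pred bend,tip",bend,tip,proj(b,bend),proj(b,tip))
print("seen bend,tip",onz(b,347.2,176.4,bend[2]),onz(b,333.4,181.4,bend[2]))
for zz in(.23,.235,.24): print(zz,onz(b,306.6,189.2,zz),onz(a,331.8,169.6,zz))
d=R-(bend+tip)/2;print("hook->ring in pole axes",d@x,d@y,d@z)
```

```text
ring [0.6363 0.1131 0.2384] 0.00033765855371120217
pred bend,tip [ 0.6506 -0.0081  0.2348] [0.6455 0.0336 0.2348] (np.float64(347.1443706977778), np.float64(175.64844806702405)) (np.float64(333.38054713949566), np.float64(180.5240004170637))
seen bend,tip [ 0.6483 -0.0076  0.2348] [0.6428 0.0343 0.2348]
0.23 [0.6404 0.1123 0.23  ] [0.6438 0.1175 0.23  ]
0.235 [0.638  0.1128 0.235 ] [0.6392 0.115  0.235 ]
0.24 [0.6357 0.1132 0.24  ] [0.6346 0.1124 0.24  ]
hook->ring in pole axes 0.0005522612920233639 0.10106726147534115 0.0035564714325063695
```

Call:
carry_out(plan=[{"offset":[-0.1,0.4,-0.14],"roll":0,"jaw":1},{"offset":[0,0.5,0],"roll":0,"jaw":1},{"offset":[0,0.5,0],"roll":0,"jaw":1},{"offset":[0,0.5,0],"roll":0,"jaw":1},{"offset":[0,0.4,0],"roll":0,"jaw":1},{"offset":[0,0.4,0],"roll":0,"jaw":1},{"offset":[0,0.4,0],"roll":0,"jaw":1},{"offset":[0,0.4,0],"roll":0,"jaw":1},{"offset":[0,0.4,0],"roll":0,"jaw":1},{"offset":[0,0.1,0],"roll":0,"jaw":1},{"offset":[0,0,0],"roll":0,"jaw":1},{"offset":[0,0,0],"roll":0,"jaw":1},{"offset":[0,0,0],"roll":0,"jaw":1},{"offset":[0,0,0],"roll":0,"jaw":1}])

```text
clock: 8.3
ee_pos: [0.5308, 0.0782, 0.2273]
tool_rot: [-0.0, -0.061, 0.998, -0.0]
force: [-0.1, -0.5, -1.4]
grip_width: 0.0233
grasp_force: 59.1
```

Run:
```python
from h import *
a=eyes.get_image("scene")["color"];b=eyes.get_image("top")["color"]
def c(i,x,y,w,h,W=400,H=300): return cv2.resize(i[y:y+h,x:x+w],(W,H),interpolation=cv2.INTER_CUBIC)
cv2.imwrite("pics/crop3.png",np.hstack([c(a,290,120,100,75),c(b,270,160,80,60)]))
```

```text
(no output)
```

View pics/crop3.png

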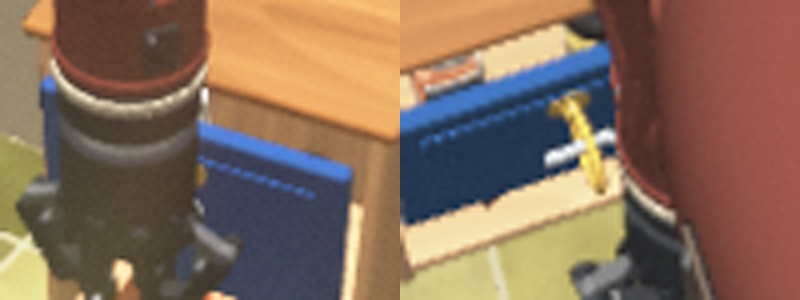

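The top crop shows the tip through the ring (crossing at crop (583,150)), with no contact force. I now pull along the arc.

Call:
carry_out(plan=[{"offset":[0.24,0,0.09],"roll":0,"jaw":1},{"offset":[0.24,0,0.09],"roll":0,"jaw":1},{"offset":[0.22,0,0.14],"roll":0,"jaw":1},{"offset":[0.22,0,0.13],"roll":0,"jaw":1},{"offset":[0.21,0,0.16],"roll":0,"jaw":1},{"offset":[0.2,0,0.16],"roll":0,"jaw":1},{"offset":[0.19,0,0.18],"roll":0,"jaw":1},{"offset":[0.19,0,0.17],"roll":0,"jaw":1},{"offset":[0.17,0,0.2],"roll":0,"jaw":1},{"offset":[0.17,0,0.19],"roll":0,"jaw":1},{"offset":[0.15,0,0.21],"roll":0,"jaw":1},{"offset":[0.15,0,0.21],"roll":0,"jaw":1},{"offset":[0.13,0,0.23],"roll":0,"jaw":1},{"offset":[0.13,0,0.22],"roll":0,"jaw":1},{"offset":[0.11,0,0.24],"roll":0,"jaw":1},{"offset":[0.1,0,0.23],"roll":0,"jaw":1}])

```text
clock: 9.73
ee_pos: [0.4604, 0.07, 0.1554]
tool_rot: [-0.0, -0.061, 0.998, -0.0]
force: [1.1, 1.1, -1.1]
grip_width: 0.0233
grasp_force: 59.2
```

Run:
```python
from h import *
print(ctrl.get_state()["force"])
a=eyes.get_image("scene")["color"];b=eyes.get_image("top")["color"]
def c(i,x,y,w,h,W=400,H=300): return cv2.resize(i[y:y+h,x:x+w],(W,H),interpolation=cv2.INTER_CUBIC)
cv2.imwrite("pics/crop4.png",np.hstack([c(a,270,110,160,120),c(b,250,140,120,90)]))
```

```text
[ 1.08385038  1.1343412  -1.09005184]
```

View pics/crop4.png

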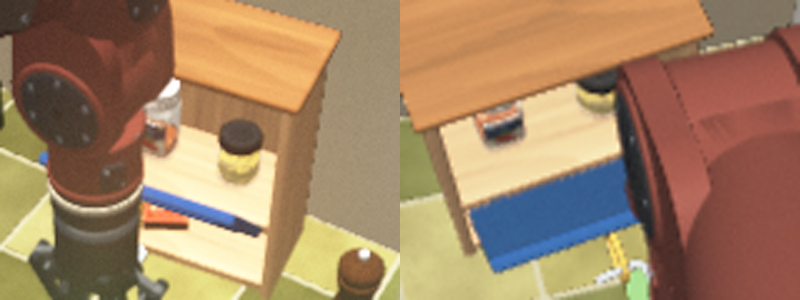

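The hatch is about half down and following, with the hook still in the ring (top crop (615,265)). I continue.

Call:
carry_out(plan=[{"offset":[0.08,0,0.25],"roll":0,"jaw":1},{"offset":[0.08,0,0.24],"roll":0,"jaw":1},{"offset":[0.06,0,0.25],"roll":0,"jaw":1},{"offset":[0.05,0,0.26],"roll":0,"jaw":1},{"offset":[0.03,0,0.26],"roll":0,"jaw":1},{"offset":[0.03,0,0.25],"roll":0,"jaw":1},{"offset":[0.01,0,0.26],"roll":0,"jaw":1},{"offset":[0,0,0.26],"roll":0,"jaw":1},{"offset":[-0.02,0,0.26],"roll":0,"jaw":1},{"offset":[-0.02,0,0.26],"roll":0,"jaw":1},{"offset":[-0.05,0,0.26],"roll":0,"jaw":1},{"offset":[-0.04,0,0.25],"roll":0,"jaw":1},{"offset":[-0.07,0,0.25],"roll":0,"jaw":1},{"offset":[-0.07,0,0.25],"roll":0,"jaw":1},{"offset":[-0.05,0,0.14],"roll":0,"jaw":1},{"offset":[0,0,0],"roll":0,"jaw":1},{"offset":[0,0,0],"roll":0,"jaw":1}])

```text
clock: 11.25
ee_pos: [0.4602, 0.07, 0.0634]
tool_rot: [-0.0, -0.061, 0.998, 0.0]
force: [0.3, 0.9, -0.2]
grip_width: 0.0229
grasp_force: 59.2
```

Run:
```python
from h import *
print(ctrl.get_state()["force"],ctrl.get_state()["wrist_torque"])
a=eyes.get_image("scene")["color"];b=eyes.get_image("top")["color"];w=eyes.get_image("wrist")["color"]
def c(i,x,y,w,h,W=400,H=300): return cv2.resize(i[y:y+h,x:x+w],(W,H),interpolation=cv2.INTER_CUBIC)
cv2.imwrite("pics/crop5.png",np.vstack([np.hstack([c(a,270,130,160,120),c(b,250,140,120,90)]),np.hstack([c(w,0,0,640,400,400,250),c(w,240,200,160,100,400,250)])]))
```

```text
[ 0.34568951  0.93934363 -0.23309507] [ 0.04528572 -0.05230237  0.01977942]
```

View pics/crop5.png

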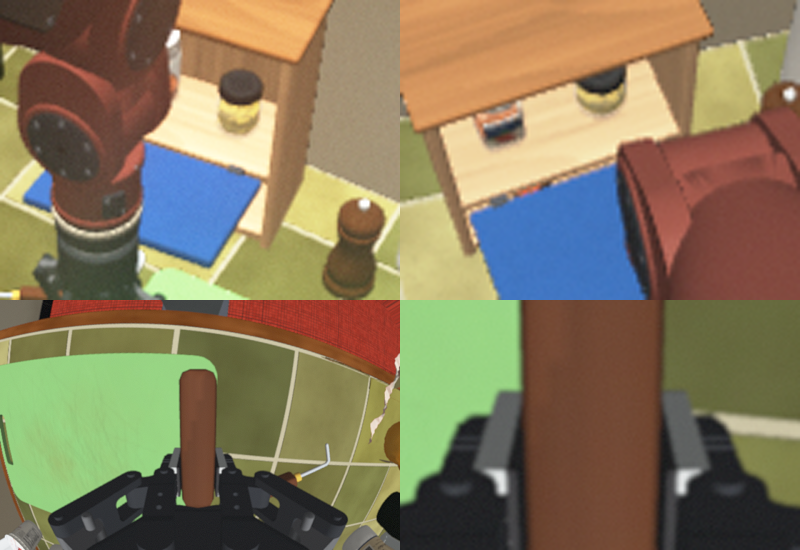

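Run:
```python
from h import *
a=eyes.get_image("scene");ps=.12
x=np.array([np.cos(ps),np.sin(ps),0]);y=np.array([-x[1],x[0],0])
H=np.array([.6363,.1131,0])+x*.050;H[2]=.12
for th in(1.1,1.2,1.25,1.3,1.35,1.4):
    print(th,[np.round(proj(a,H-y*.106+x*(-.154*np.sin(th)-o*np.cos(th))+np.array([0,0,.154*np.cos(th)-o*np.sin(th)])),1) for o in(0,.014)])
hs=cv2.inRange(cv2.cvtColor(a["color"],cv2.COLOR_BGR2HSV),(100,120,60),(125,255,255));hs[:,:325]=0;hs[:190]=0;hs[:,400:]=0
p=np.argwhere(hs)[:,::-1];q=p[p[:,1]>p[:,1].max()-3];print("lowest",q.mean(0),"hull",p[p[:,0].argmax()],p[p[:,1].argmin()])
```

```text
1.1 [array([357.4, 219.3]), array([356.2, 224.5])]
1.2 [array([356.2, 224.9]), array([355.1, 229.9])]
1.25 [array([355.6, 227.6]), array([354.7, 232.4])]
1.3 [array([355.1, 230.2]), array([354.3, 234.8])]
1.35 [array([354.7, 232.7]), array([353.9, 237.1])]
1.4 [array([354.3, 235.1]), array([353.7, 239.3])]
lowest [350.42857143 233.57142857] hull [372 202] [328 190]
```

The front corner of the panel is at scene (353,236), which puts the hatch at about 1.3–1.35 rad. I press a little further to the stop.

Call:
carry_out(plan=[{"offset":[-0.03,0,0.1],"roll":0,"jaw":1},{"offset":[-0.03,0,0.1],"roll":0,"jaw":1},{"offset":[-0.03,0,0.1],"roll":0,"jaw":1},{"offset":[-0.03,0,0.1],"roll":0,"jaw":1}])

```text
clock: 11.78
ee_pos: [0.4627, 0.0703, 0.0532]
tool_rot: [-0.0, -0.061, 0.998, -0.0]
force: [-4.1, -0.7, 2.1]
grip_width: 0.0231
grasp_force: 60.2
```

Call:
carry_out(plan=[{"offset":[-0.02,0,0.08],"roll":0,"jaw":1},{"offset":[-0.02,0,0.08],"roll":0,"jaw":1},{"offset":[0,0,0],"roll":0,"jaw":1}])

```text
clock: 12.03
ee_pos: [0.4644, 0.0705, 0.0493]
tool_rot: [0.0, -0.061, 0.998, 0.0]
force: [-3.6, -0.1, 3.8]
grip_width: 0.0234
grasp_force: 60.6
```

Run:
```python
from h import *
s=ctrl.get_state();print(s["force"],s["wrist_torque"],s["ee_pos"])
a=eyes.get_image("scene")
hs=cv2.inRange(cv2.cvtColor(a["color"],cv2.COLOR_BGR2HSV),(100,120,60),(125,255,255));hs[:,:325]=0;hs[:190]=0;hs[:,400:]=0
p=np.argwhere(hs)[:,::-1];q=p[p[:,1]>p[:,1].max()-3];print("lowest",q.mean(0),p[:,1].max())
```

```text
[-3.62159272 -0.09808808  3.7601091 ] [ 0.1760638  -0.00392995  0.07920457] [0.46439591 0.07051078 0.04926449]
lowest [350.66666667 233.61111111] 235
```

The corner did not move while about 5 N built up, so the hatch is on its stop. I centre the hook in the ring and withdraw it sideways.

Call:
carry_out(plan=[{"offset":[0,0,-0.3],"roll":0,"jaw":1},{"offset":[0.03,0,-0.3],"roll":0,"jaw":1},{"offset":[0.03,0,-0.2],"roll":0,"jaw":1},{"offset":[0,0,0],"roll":0,"jaw":1},{"offset":[0,0,0],"roll":0,"jaw":1}])

```text
clock: 12.5
ee_pos: [0.4632, 0.0703, 0.0702]
tool_rot: [0.001, -0.061, 0.998, -0.0]
force: [0.3, 0.8, -2.0]
grip_width: 0.0229
grasp_force: 59.9
```

Call:
carry_out(plan=[{"offset":[0,-0.3,0],"roll":0,"jaw":1},{"offset":[0,-0.4,0],"roll":0,"jaw":1},{"offset":[0,-0.4,0],"roll":0,"jaw":1},{"offset":[0,-0.4,0],"roll":0,"jaw":1},{"offset":[0,-0.4,0],"roll":0,"jaw":1},{"offset":[0,-0.4,0],"roll":0,"jaw":1},{"offset":[0,-0.4,0],"roll":0,"jaw":1},{"offset":[0,0,0],"roll":0,"jaw":1}])

```text
clock: 13.17
ee_pos: [0.4715, 0.0013, 0.0696]
tool_rot: [0.0, -0.06, 0.998, -0.0]
force: [-0.1, 0.3, -2.0]
grip_width: 0.0232
grasp_force: 59.8
```

Run:
```python
from h import *
a=eyes.get_image("scene")["color"];b=eyes.get_image("top")["color"];w=eyes.get_image("wrist")["color"]
def c(i,x,y,w,h,W=400,H=300): return cv2.resize(i[y:y+h,x:x+w],(W,H),interpolation=cv2.INTER_CUBIC)
cv2.imwrite("pics/crop6.png",np.vstack([np.hstack([c(a,270,150,200,150),c(b,250,140,160,120)]),np.hstack([c(w,0,0,640,400,400,250),c(w,240,200,160,100,400,250)])]))
```

```text
(no output)
```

View pics/crop6.png

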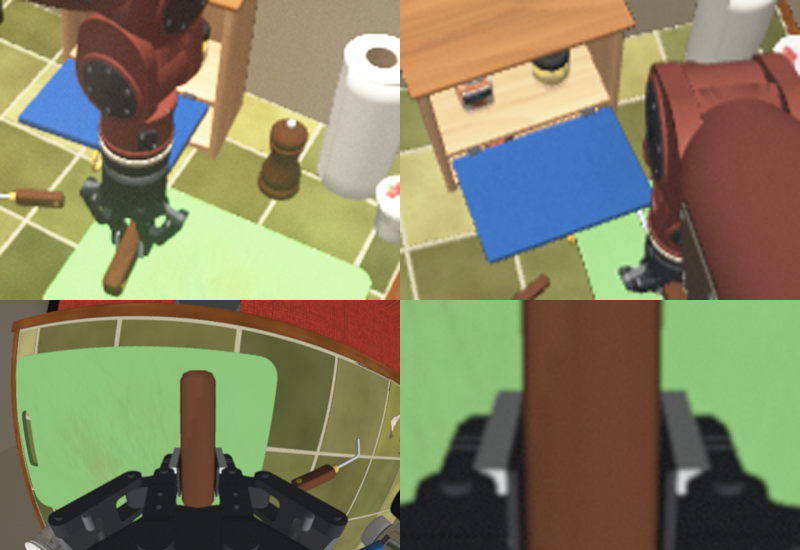

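The hook is free of the ring, the hatch stays down and the bystanders are upright. Next I carry the pole over the board and lower it.

Call:
carry_out(plan=[{"offset":[0.2,-0.5,0],"roll":0,"jaw":1},{"offset":[0.2,-0.7,0],"roll":0,"jaw":1},{"offset":[0.1,-0.8,0],"roll":0,"jaw":1},{"offset":[0,-0.8,0],"roll":0,"jaw":1},{"offset":[0,-0.8,0],"roll":0,"jaw":1},{"offset":[0,-0.7,0],"roll":0,"jaw":1},{"offset":[0,-0.6,0],"roll":0,"jaw":1},{"offset":[0,-0.3,0.1],"roll":0,"jaw":1},{"offset":[0,0,0.3],"roll":0,"jaw":1},{"offset":[0,0,0.4],"roll":0,"jaw":1},{"offset":[0,0,0.4],"roll":0,"jaw":1},{"offset":[0,0,0.3],"roll":0,"jaw":1},{"offset":[0,0,0.2],"roll":0,"jaw":1},{"offset":[0,0,0],"roll":0,"jaw":1}])

```text
clock: 14.48
ee_pos: [0.4742, -0.1264, 0.0261]
tool_rot: [-0.0, -0.062, 0.998, 0.0]
force: [0.4, 0.9, 0.6]
grip_width: 0.0232
grasp_force: 60.3
```

Call:
carry_out(plan=[{"offset":[0,0,0.1],"roll":0,"jaw":1},{"offset":[0,0,0.1],"roll":0,"jaw":1},{"offset":[0,0,0],"roll":0,"jaw":1}])

```text
clock: 14.73
ee_pos: [0.4757, -0.127, 0.0224]
tool_rot: [0.001, -0.061, 0.998, -0.0]
force: [1.9, 1.5, 5.1]
grip_width: 0.0232
grasp_force: 61.1
```

The tail is touching the board. I press it flat a little, then release and rise.

Call:
carry_out(plan=[{"offset":[0,0,0.1],"roll":0,"jaw":1},{"offset":[0,0,0.08],"roll":0,"jaw":1},{"offset":[0,0,0],"roll":0,"jaw":0.6},{"offset":[0,0,0],"roll":0,"jaw":0.3},{"offset":[0,0,0],"roll":0,"jaw":0},{"offset":[0,0,0],"roll":0,"jaw":0},{"offset":[0,0,0],"roll":0,"jaw":0},{"offset":[0,0,0],"roll":0,"jaw":0},{"offset":[0,0,0],"roll":0,"jaw":0},{"offset":[0,0,-0.3],"roll":0,"jaw":0},{"offset":[0,0,-0.6],"roll":0,"jaw":0},{"offset":[0,0,-0.8],"roll":0,"jaw":0},{"offset":[0,0,-0.9],"roll":0,"jaw":0},{"offset":[0,0,-0.9],"roll":0,"jaw":0},{"offset":[0,0,-0.9],"roll":0,"jaw":0},{"offset":[0,0,-0.9],"roll":0,"jaw":0},{"offset":[0,0,-0.5],"roll":0,"jaw":0},{"offset":[0,0,0],"roll":0,"jaw":0},{"offset":[0,0,0],"roll":0,"jaw":0}])

```text
clock: 16.32
ee_pos: [0.4748, -0.1275, 0.1633]
tool_rot: [0.001, -0.061, 0.998, -0.0]
force: [-0.1, -0.0, -0.4]
grip_width: 0.0849
grasp_force: 0.0
```

Run:
```python
from h import *
a=eyes.get_image("scene")["color"];w=eyes.get_image("wrist")["color"]
cv2.imwrite("pics/f.png",np.hstack([cv2.resize(a[100:350,240:490],(400,400)),cv2.resize(w[:,120:520],(400,400))]))
```

```text
(no output)
```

View pics/f.png

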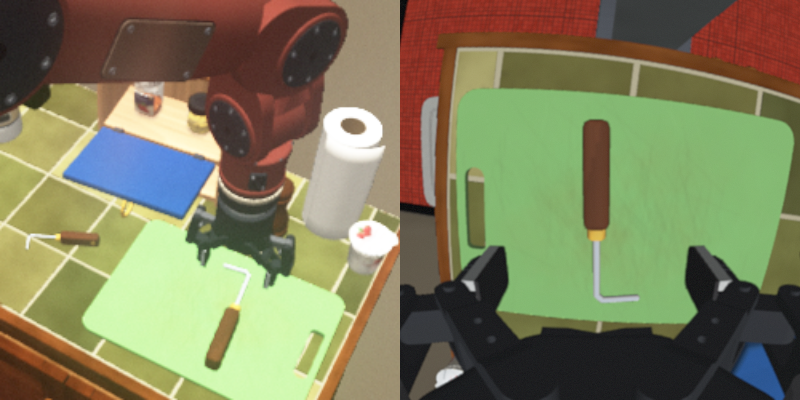

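The pole lies flat on the board (handle at (222,335), hook at (240,268) in the left crop). The hatch is down and the hand is clear, so I hand the job in.

```bash
python3 -c "
from rig import ctrl
print(ctrl.job_done())"
```

```text
the job is handed in; nothing more can be done
None
```

I pulled the hatch down to its stop with the pole, laid the pole flat back on the chopping board and handed the job in at about 16.4 s; the last views show no bystander knocked over, and no verdict was returned.

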